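# Set out a lock job on the layout board

## Robot

A 6-joint arm with a two-finger parallel gripper is mounted at the origin on a cart in front of the work surface, level with it; the furniture and walls round the work are solid. World frame = base frame: x ahead of the robot, y to its left, z up, the work surface at z = 0. Lengths are in m, angles in rad, forces in N, time in s.
With the tool pointing down it reaches from about 0.375 to 0.9 m from the base axis. Payload 3.1 kg.
Tool frame: the origin (TCP) lies where the fingers leave the gripper's body, on its centre line; the fingertips stand 70 mm ahead of it and the grasp point (between the pads) lies 51 mm ahead of it; z points along the fingers, y is the line along which they close (so a half turn about z gives the same grasp; the last joint's range is limited). The gripper opens to 87 mm and grips with 3 to 60 N. Pads are 19 mm wide; open, the fingers measure 117 mm over their backs; the gripper's body (75 mm by 190 mm) begins 51 mm behind the grasp point.
Start: joints at [0.991, 0.527, 1.433, -0, 1.181, -0.178], TCP at [0.244, 0.575, 0.292] pointing down, gripper open.
Joint ranges: [-3.08, 3.08], [-0.75, 2.2], [0.22, 2.44], [-1.43, 4.57], [0, 2.65], [-2.85, 2.85]. Speed limits (rad/s): [2.79, 2.79, 3.14, 3.14, 3.14, 3.14].

## Interface

Orientations are given as a unit quaternion [x, y, z, w].
In Python, from rig import robot gives the robot as it stands.
- The arm moves only by the tool send_rows, never from a script. Its argument "deltas" is text: rows parted by semicolons, each of 7 numbers parted by spaces: the shift along the tool's x, y, z in mm, then the turn, a rotation vector about the tool's x, y, z in degrees, then the opening, from 0 (shut) to 1 (fully open). A call has 1 to 10 rows; each row shifts and turns the commanded pose from where the row before left it, along the tool's axes as they then stand; what a row does not reach is not made up. A row lasts 1/8 s, in which the tool goes at most 62.5 mm and 10.7 degrees, less where a joint would pass 70% of its speed; a pose out of reach is approached as far as the arm can. A call is refused whole if a number of a shift passes 62.5 or a number of a turn 10.7, either way. A call with a gripper value outside its range is refused whole. The fingers move at their own pace and stop on an object; "newtons" is the grip in N (left out, the last holds). Time passes only in rows, so rows that do not move let the fingers close. It gives the time, the measured TCP pose, the force, the opening and the grip force at its end, in the units of the state.
- robot.get_obs(): the state, without advancing time (a new reading comes with each control period).
- robot.camera(name): name is "scene" or "top"; returns a dict with "image" (480x640x3 uint8, red, green, blue), "depth" (480x640 float32, m along the optical axis (not along the pixel's ray), 0 where there is no reading), "fovy" (degrees; the focal length in pixels is half the picture's height over the tangent of half this angle, whatever the lens; pixels are square), "cx", "cy" (the principal point, pixels), "rvec" (rotation vector, rad) and "tvec" (3), from world to camera coordinates, as OpenCV has them. Camera axes: x right, y down, z forward; pixel columns grow to the right and rows downward; lengths in m; the calibration is good to about 2 mm. A picture is of the moment at which its call begins.
- robot.hand_in(): hands the job in; it is judged then, once.
Trained networks look in the newest picture that a camera, given by its name, has taken for a name from the list of things; names that differ only in an ending like _2 or _b are one class to them, and where a whole thing is asked for, a point or a joint stands for the part that bears it (a point fixed in the world has none). Each returns a list of dicts, best first, with "p" (0 to 1); they miss things now and then, are a little off and sometimes report something else, mostly with a low value. They report only what shows in the picture. A call takes as long as a camera call.
- robot.find_in(camera, thing): "box" ([left, top, right, bottom] in pixels, round what is visible of it).
- robot.cut_out(camera, thing): "region" (480x640 bool, what is visible of it) and "box" ([left, top, right, bottom] in pixels, round what is visible of it).
The state is a dict: "time": time; "q": joint angles; "joint_velocities": joint speeds; "joint_torque": joint torques, N m; "position": TCP position; "tool_rot": TCP orientation; "ft_force": force on the tool from outside, world axes, zero at the start; "moment": the same for the moment, N m; "grip_width": finger opening in m; "grip_force": force on a finger pad.
Only numpy, scipy, OpenCV 4.12 (cv2) and the standard library are available. Lean on these libraries where they do the work, as an engineer would, in place of code of your own. Each camera call takes 0.05 s, during which the arm holds its last target. There are 200 camera calls.

## Task

Set out the lock job on the wooden board: lay the brass padlock and the lock cylinder in the row between the two stops, in line with them and evenly spaced, both lengthwise along the row, the padlock next to the round brass stop and the cylinder next to the square steel stop. Lay the black car remote on the board directly behind the cylinder (on the side away from you), parallel to it with a gap about as wide as a finger, and stand the eye loupe upright in the middle of the padlock's body. Leave the roll of tape and the toothed cutter wheel where they are.

Things in the scene. Friction and masses are not known exactly. Their poses are not given: they have to be found in the camera images.
- board: Wooden board, fixed to the bench, 120 (x) by 250 (y) by 10 mm thick. Origin: centre of its underside; its top is 10 mm above. +x points to its back edge, away from the robot; the row runs along y. A thin bright strip lies along its front edge. (On the bench left of the work a thin pale metal plate stands about 0.25 m tall, 0.4 m ahead of the robot and 0.11 to 0.55 m to its left, and a 0.1 m tall grey tool caddy stands left of the board: pass over or round them.)
- stop_round: Round brass stop, 24 mm diameter and 25 mm tall, fixed upright on the board at one end of the row (left or right end differs). Origin: centre of its underside, on the board's top, 26 mm in front of the board's middle line and 107 mm from the board's centre along y.
- stop_square: Square steel stop, 24 by 24 mm and 25 mm tall, fixed on the board at the other end of the row, 215 mm from the round one. Origin: centre of its underside, on the board's top.
- padlock_mid (a point): Brass padlock lying flat, 66 mm long (x, +x towards the shackle), 42 mm wide (y), 15 mm thick (z). The point is the middle of the whole padlock, half-way up. The solid body, to be gripped across its 42 mm width, is 36 mm long and centred 14 mm from this point on the -x side; the thinner shackle is the rest. Evenly spaced in the row, its middle lies about 65 mm from the round stop's centre.
- cylinder_mid (a point): Silvery double lock cylinder lying flat, 65 mm long (y), 34 mm wide across the barrel (x; the cam juts 6 mm further on the +x side), 17 mm thick (z). The point is its centre, half-way up. Evenly spaced in the row, it lies about 65 mm from the square stop's centre.
- fob_mid (a point): Black car remote lying flat, 35 mm wide (x), 63 mm long (y), 14 mm thick (z). The point is its centre, half-way up. Behind the cylinder with a finger's gap its centre lies about 60 mm behind the cylinder's.
- loupe_mid (a point): Black eye loupe, a waisted round cup standing upright, 38 mm diameter, 32 mm tall. The point is its centre, half-way up; z is up.
- tape_mid (a point): Bystander, to be left alone: roll of dark tape lying flat, 55 mm diameter, 19 mm tall. The point is its centre.
- cutter_mid (a point): Bystander, to be left alone: steel toothed cutter wheel lying flat, 64 mm diameter, 7 mm thick. The point is its centre.

How it is judged:
By the outcome, as a careful person would: the job done as asked, in the order asked, and still so for the second after the job is handed in, with the robot touching nothing.
It also fails if it takes over 106 s, if anything falls off the work surface, if the arm or the gripper's body presses on something with over 40 N, if the wrist force passes 120 N, or if a joint passes its speed limit or range.

## Working session

There is one attempt and no reset: what is moved stays moved. The work goes in short steps, Python scripts to look and compute and a tool call to move; the robot and the scene stay as the last step left them, time stands still between calls to the robot, and variables do not carry over. Pictures are saved under pics/ and viewed, at most 14 in all, crops included, and the job is handed in when it is done.

Besides the shell and the picture viewer there is one more tool, called after ">>>" as name(argument=value, ...), one argument or row to a line, values as JSON. send_rows: Moves the arm, as the interface text tells. Its arguments: {"type":"object","properties":{"deltas":{"type":"string"},"newtons":{"type":"number"}},"required":["deltas"]}

```bash
mkdir -p pics; ls; cat > h.py <<'E'
from rig import robot
import numpy as np, cv2
from scipy.spatial.transform import Rotation as R
def cam(n):
    c=robot.camera(n); c['R']=cv2.Rodrigues(np.array(c['rvec'],float))[0]; c['t']=np.array(c['tvec'],float).ravel()
    c['f']=240/np.tan(np.radians(c['fovy'])/2); return c
def pts(c,mask):
    v,u=np.nonzero(mask&(c['depth']>0)); d=c['depth'][v,u]
    P=np.c_[(u-c['cx'])/c['f']*d,(v-c['cy'])/c['f']*d,d]
    return (P-c['t'])@c['R']
def proj(c,p):
    q=c['R']@np.array(p)+c['t']; return c['f']*q[:2]/q[2]+[c['cx'],c['cy']]
def save(c,name,box=None,s=1):
    im=c['image'][...,::-1]
    if box: im=im[box[1]:box[3],box[0]:box[2]]
    cv2.imwrite('pics/'+name,cv2.resize(im,None,fx=s,fy=s,interpolation=cv2.INTER_CUBIC))
E
cat > a.py <<'E'
from h import *
for n in ['top','scene']:
    c=cam(n); save(c,n+'0.png'); print(n,c['fovy'],c['R'].T@-c['t'])
    for th in ['board','stop_round','stop_square','padlock_mid','cylinder_mid','fob_mid','loupe_mid','tape_mid','cutter_mid']:
        for r in robot.cut_out(n,th)[:2]:
            if r['p']<.3: continue
            P=pts(c,r['region'])
            if len(P)<5: print(th,r['p'],r['box'],'nodepth');continue
            m=np.median(P,0); z=np.percentile(P[:,2],90); T=P[P[:,2]>z-.006]
            (cx,cy),(w,h),a=cv2.minAreaRect((T[:,:2]*1000).astype(np.float32))
            print(th,round(r['p'],2),np.round(r['box']),'med',np.round(m,3),'ztop',round(z,3),'rect',np.round([cx,cy,w,h,a],1))
print(robot.get_obs())
E
python3 a.py
```

```text
pics
top 52.96127236675125 [ 0.53089602 -0.19393714  0.9377197 ]
board 0.72 [289. 204. 423. 273.] med [ 0.589 -0.246  0.009] ztop 0.011 rect [ 587.5 -246.7  120.   250.3    4.5]
board 0.54 [324. 154. 348. 182.] med [ 0.721 -0.208  0.017] ztop 0.02 rect [ 720.9 -208.3   52.4   50.5   17.1]
stop_round 0.58 [298. 251. 308. 258.] med [ 0.553 -0.142  0.03 ] ztop 0.035 rect [ 552.1 -142.2   20.    17.    36.3]
stop_square 0.58 [405. 240. 421. 255.] med [ 0.57  -0.355  0.034] ztop 0.036 rect [ 569.8 -355.4   24.    23.1    6.8]
padlock_mid 0.88 [230. 309. 255. 342.] med [ 0.43  -0.024  0.014] ztop 0.016 rect [421.1 -23.1  41.8  64.2  76.1]
cylinder_mid 0.7 [387. 303. 422. 331.] med [ 0.436 -0.339  0.012] ztop 0.016 rect [ 438.3 -337.8   37.8   63.1   30.5]
fob_mid 0.87 [278. 305. 314. 331.] med [ 0.437 -0.135  0.013] ztop 0.015 rect [ 436.  -133.7   33.    61.8   28.6]
loupe_mid 0.69 [340. 309. 362. 337.] med [ 0.427 -0.236  0.018] ztop 0.031 rect [ 427.7 -234.2   35.8   35.9   89.8]
loupe_mid 0.48 [291. 201. 423. 275.] med [ 0.589 -0.246  0.009] ztop 0.011 rect [ 587.5 -246.7  120.   250.3
[... 1480 characters left out ...]
]
{'time': 1.0, 'q': array([ 9.90523523e-01,  5.27465864e-01,  1.43269445e+00, -2.88850111e-06,
        1.18140127e+00, -1.78517187e-01]), 'joint_velocities': array([-0.00096   ,  0.00084452,  0.00036973,  0.00041834, -0.00010316,
        0.000658  ]), 'joint_torque': array([-9.37267141e-04, -4.40027332e+01, -1.76986134e+01,  6.34220475e-02,
        5.03802742e-02, -1.18069616e-05]), 'position': array([0.24436866, 0.57522457, 0.29227116]), 'tool_rot': array([1.99529027e-01, 9.79891916e-01, 1.39332439e-05, 6.99377191e-06]), 'ft_force': array([-0.72385821, -0.03065103,  0.47047568]), 'moment': array([-0.0088084 , -0.00225888, -0.05997533]), 'grip_force': 0.0, 'grip_width': 0.08688491299713647}
```

```bash
python3 - <<'E'
from h import *
c=cam('top'); save(c,'topc.png',(210,140,450,350),3.3)
E
```

```text
(no output)
```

View pics/topc.png

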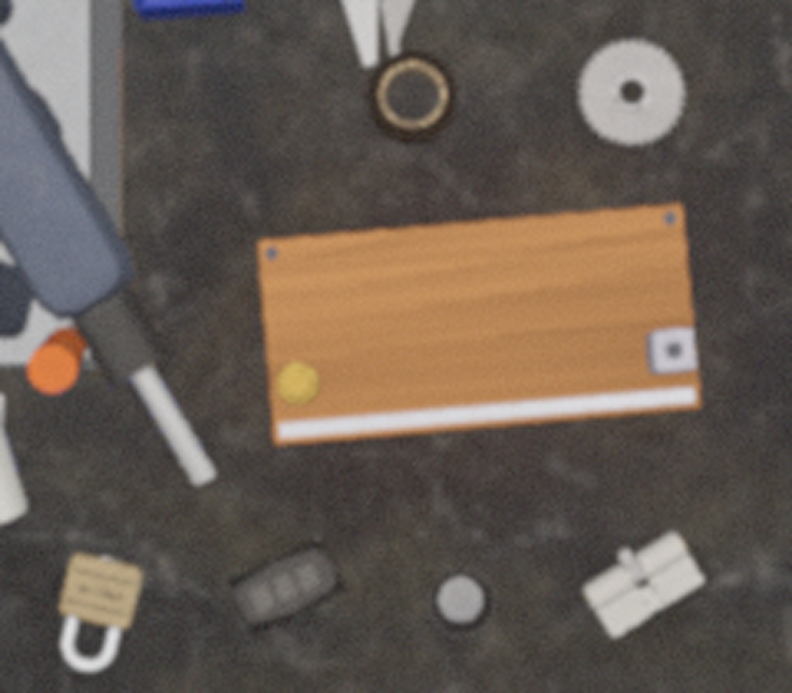

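View pics/scene0.png

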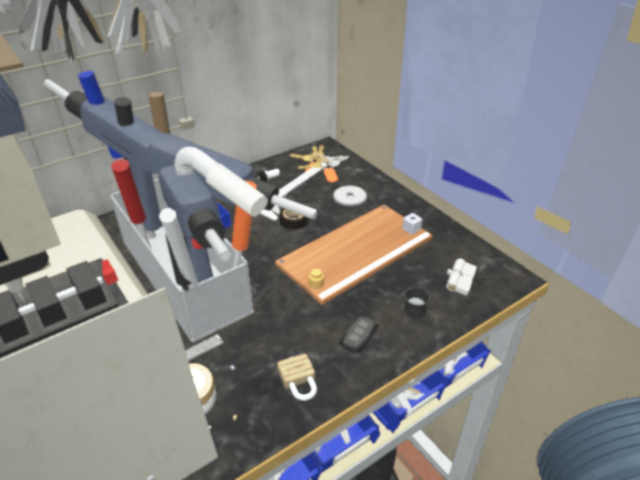

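The top crop shows the board with the round stop at the left end (295,383) and the square stop at the right (672,350). The padlock's shackle points towards the robot (90,645). The cylinder's cam points away (628,558), and tool clutter overhangs on the left. Next I check the obstacle heights and plan the moves.

```bash
cat >> h.py <<'E'
A=np.radians(4.5); XB=np.array([np.cos(A),np.sin(A)]); YB=np.array([-np.sin(A),np.cos(A)]); ROW=np.array([561.9,-248.6])
def B(x,y): return ROW+x*XB+y*YB   # mm, from row middle
def plan(wp,start=None):
    """wp: (x,y,z TCP mm, closing angle deg, opening); prints tool-frame rows, theta kept nearest"""
    o=robot.get_obs(); r=R.from_quat(o['tool_rot']); ty=r.apply([0,1,0]); p=np.array(o['position'])*1000; th=np.degrees(np.arctan2(ty[1],ty[0]))
    if start: p=np.array(start[:3],float); th=start[3]
    print('at',p.round(1),round(th,1),'tilt',np.degrees(np.arccos(-r.apply([0,0,1])[2])).round(2))
    for x,y,z,t,g in wp:
        d=np.array([x,y,z])-p; dt=t-th
        n=int(max(np.ceil(max(np.linalg.norm(d)/55,abs(dt)/10)),1)); rows=[]
        for i in range(n):
            a=np.radians(th); X=np.array([-np.sin(a),np.cos(a),0]);Y=np.array([np.cos(a),np.sin(a),0]); s=d/n
            rows.append(f"{X@s:.1f} {Y@s:.1f} {-s[2]:.1f} 0 0 {-dt/n:.2f} {g}"); th+=dt/n
        p=np.array([x,y,z],float); th=t
        print('->',(x,y,z,t),n); print('; '.join(rows))
def meas(c,th,dz=.006,zlo=None):
    r=robot.cut_out(c,th) if isinstance(c,str) else None
E
python3 - <<'E'
from h import *
c=cam('top'); P=pts(c,np.ones((480,640),bool)); 
for y0 in np.arange(-.45,.6,.05):
    row=[]
    for x0 in np.arange(.2,.85,.05):
        m=(abs(P[:,0]-x0)<.025)&(abs(P[:,1]-y0)<.025); row.append(f"{P[m,2].max():.2f}" if m.any() else ' -- ')
    print(f"{y0:.2f}",*row)
plan([(300,440,420,67,1),(380,130,420,70,1),(435,-26,250,76,1),(435,-26,120,76,1)])
E
```

```text
-0.45 0.22 0.34 0.46 0.51 0.51 0.52 0.53 0.54 0.55 0.55 0.55 0.55 0.50
-0.40 -0.79  --   --  0.00 0.00 0.01 0.00 0.00 0.01 0.00 0.00 0.00 0.00
-0.35 -0.79  --   --  0.00 0.01 0.02 0.00 0.04 0.04 0.01 0.01 0.01 0.01
-0.30 -0.79  --   --  0.00 0.02 0.02 0.00 0.01 0.01 0.01 0.01 0.01 0.01
-0.25 -0.79  --   --  0.00 0.03 0.03 0.00 0.01 0.01 0.01 0.02 0.02 0.01
-0.20 -0.79  --   --  0.00 0.03 0.03 0.01 0.01 0.01 0.01 0.02 0.02 0.01
-0.15 -0.79  --   --  0.00 0.02 0.02 0.01 0.04 0.01 0.01 0.00 0.00 0.01
-0.10 -0.78  --   --  0.01 0.02 0.02 0.20 0.21 0.21 0.01 0.00 0.03 0.03
-0.05 -0.79  --   --  0.00 0.02 0.02 0.26 0.25 0.24 0.24 0.24 0.10 0.26
-0.00 -0.79  --   --  0.00 0.02 0.02 0.26 0.27 0.28 0.26 0.25 0.28 0.26
0.05 -0.79  --  -0.21 0.00 0.01 0.25 0.28 0.25 0.24 0.24 0.24 0.28 0.30
0.10 -0.79  --  -0.21 0.00 0.25 0.04 0.28 0.05 0.08 0.24 0.24 0.06 0.06
0.15 -0.79  --  -0.21 0.00 0.25 0.04 0.04 0.05 0.41 0.41 0.41 0.41 0.41
0.20 -0.80  --  -0.22 0.00 0.25 0.01 0.02 0.05 0.40 0.40 0.41 0.41 0.41
0.25 -0.79  --  -0.22 0.00 0.25 0.00 0.02 0.05 0.30  --  0.09 0.11  -- 
0.30 -0.79  --  -0.22
[... 369 characters left out ...]
--   --   --   --   --   --   --   -- 
at [244.4 575.2 292.3] 67.0 tilt 0.0
-> (300, 440, 420, 67) 4
-26.0 -25.7 -31.9 0 0 -0.01 1; -26.0 -25.7 -31.9 0 0 -0.01 1; -26.0 -25.7 -31.9 0 0 -0.01 1; -26.0 -25.7 -31.9 0 0 -0.01 1
-> (380, 130, 420, 70) 6
-32.5 -42.3 -0.0 0 0 -0.50 1; -32.1 -42.6 -0.0 0 0 -0.50 1; -31.7 -42.9 -0.0 0 0 -0.50 1; -31.3 -43.2 -0.0 0 0 -0.50 1; -31.0 -43.5 -0.0 0 0 -0.50 1; -30.6 -43.7 -0.0 0 0 -0.50 1
-> (435, -26, 250, 76) 5
-21.0 -25.6 34.0 0 0 -1.20 1; -20.5 -26.0 34.0 0 0 -1.20 1; -19.9 -26.4 34.0 0 0 -1.20 1; -19.4 -26.8 34.0 0 0 -1.20 1; -18.8 -27.2 34.0 0 0 -1.20 1
-> (435, -26, 120, 76) 3
0.0 0.0 43.3 0 0 0.00 1; 0.0 0.0 43.3 0 0 0.00 1; 0.0 0.0 43.3 0 0 0.00 1
```

```bash
python3 - <<'E'
from h import *
for n in ['top','scene']:
    c=cam(n); P=pts(c,np.ones((480,640),bool)); Q=P[(P[:,2]>.06)&(P[:,1]<.12)&(P[:,1]>-.4)&(P[:,0]>.3)&(P[:,0]<.85)]
    print(n,len(Q))
    for x0 in np.arange(.38,.82,.02):
        s=Q[abs(Q[:,0]-x0)<.01]
        if len(s): i=s[:,1].argmin(); print(round(x0,2),'ymin',s[i].round(3),'z',s[:,2].min().round(3),s[:,2].max().round(3))
    W=P[(P[:,1]<-.39)&(P[:,2]>.03)]; print('wall y',np.percentile(W[:,1],[50,95,100]) if len(W) else None)
E
```

```text
top 15783
0.4 ymin [0.407 0.114 0.142] z 0.065 0.166
0.42 ymin [0.423 0.114 0.243] z 0.166 0.248
0.44 ymin [0.448 0.04  0.244] z 0.238 0.253
0.46 ymin [0.468 0.036 0.241] z 0.236 0.248
0.48 ymin [ 0.489 -0.025  0.253] z 0.216 0.279
0.5 ymin [ 0.506 -0.111  0.191] z 0.189 0.279
0.52 ymin [ 0.51  -0.109  0.19 ] z 0.188 0.266
0.54 ymin [ 0.531 -0.098  0.191] z 0.19 0.27
0.56 ymin [ 0.565 -0.091  0.196] z 0.07 0.271
0.58 ymin [ 0.571 -0.088  0.194] z 0.061 0.276
0.6 ymin [ 0.591 -0.076  0.196] z 0.06 0.275
0.62 ymin [ 0.61  -0.073  0.204] z 0.06 0.273
0.64 ymin [ 0.631 -0.061  0.215] z 0.097 0.24
0.66 ymin [ 0.651 -0.049  0.193] z 0.06 0.242
0.68 ymin [ 0.67  -0.038  0.2  ] z 0.06 0.246
0.7 ymin [ 0.691 -0.036  0.099] z 0.06 0.247
0.72 ymin [ 0.719 -0.036  0.098] z 0.062 0.246
0.74 ymin [ 0.733 -0.036  0.098] z 0.06 0.281
0.76 ymin [ 0.766 -0.035  0.097] z 0.06 0.283
0.78 ymin [ 0.79  -0.038  0.225] z 0.06 0.26
0.8 ymin [ 0.798 -0.042  0.254] z 0.06 0.303
wall y [-0.45981557 -0.44837552 -0.39002679]
scene 22343
0.4 ymin [0.402 0.114 0.094] z 0.06 0.168
0.42 ymin [0.417 0.114 0.193] z 0.1
[... 217 characters left out ...]
191] z 0.171 0.264
0.54 ymin [ 0.531 -0.099  0.192] z 0.129 0.268
0.56 ymin [ 0.566 -0.092  0.196] z 0.06 0.27
0.58 ymin [ 0.57  -0.085  0.205] z 0.06 0.274
0.6 ymin [ 0.599 -0.075  0.214] z 0.06 0.274
0.62 ymin [ 0.613 -0.069  0.223] z 0.06 0.27
0.64 ymin [ 0.63  -0.059  0.225] z 0.06 0.236
0.66 ymin [ 0.651 -0.048  0.228] z 0.06 0.24
0.68 ymin [ 0.672 -0.033  0.234] z 0.06 0.244
0.7 ymin [ 0.694 -0.021  0.237] z 0.06 0.245
0.72 ymin [ 0.713 -0.009  0.24 ] z 0.061 0.243
0.74 ymin [ 0.733 -0.004  0.237] z 0.06 0.28
0.76 ymin [0.75  0.002 0.241] z 0.06 0.282
0.78 ymin [ 0.79  -0.038  0.226] z 0.061 0.259
0.8 ymin [ 0.803 -0.042  0.257] z 0.06 0.301
wall y [-0.46040597 -0.44756527 -0.39000644]
```

View pics/top0.png

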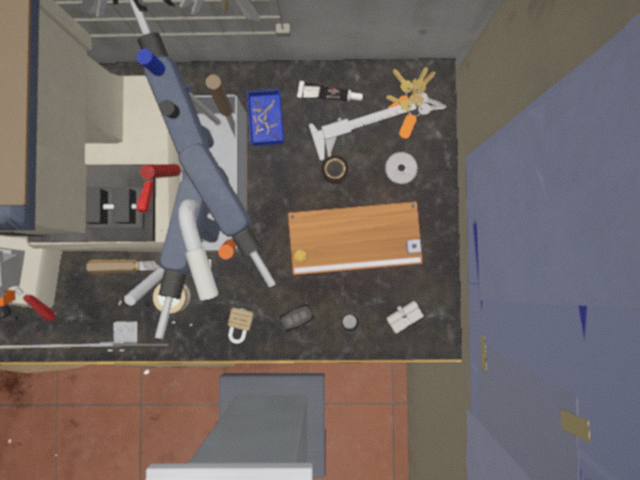

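The top picture shows a tool assembly leaning out of the caddy. Its rod tip is at pixel (270,285), and its pipe end at (208,297) stands 0.22–0.28 m up, just behind the padlock. I'll come down in front of it, then slide in.

```bash
python3 - <<'E'
from h import *
plan([(244.4,575.2,392.3,67,1),(300,440,420,67,1),(375,130,420,70,1),(400,-60,420,76,1),(400,-60,200,76,1)])
E
```

```text
at [244.4 575.2 292.3] 67.0 tilt 0.0
-> (244.4, 575.2, 392.3, 67) 2
-0.0 0.0 -50.0 0 0 -0.01 1; -0.0 0.0 -50.0 0 0 -0.01 1
-> (300, 440, 420, 67) 3
-34.7 -34.2 -9.2 0 0 0.00 1; -34.7 -34.2 -9.2 0 0 0.00 1; -34.7 -34.2 -9.2 0 0 0.00 1
-> (375, 130, 420, 70) 6
-31.7 -42.7 -0.0 0 0 -0.50 1; -31.3 -43.0 -0.0 0 0 -0.50 1; -30.9 -43.2 -0.0 0 0 -0.50 1; -30.6 -43.5 -0.0 0 0 -0.50 1; -30.2 -43.8 -0.0 0 0 -0.50 1; -29.8 -44.0 -0.0 0 0 -0.50 1
-> (400, -60, 420, 76) 4
-22.1 -42.5 -0.0 0 0 -1.50 1; -21.0 -43.1 -0.0 0 0 -1.50 1; -19.9 -43.6 -0.0 0 0 -1.50 1; -18.7 -44.1 -0.0 0 0 -1.50 1
-> (400, -60, 200, 76) 4
0.0 0.0 55.0 0 0 0.00 1; 0.0 0.0 55.0 0 0 0.00 1; 0.0 0.0 55.0 0 0 0.00 1; 0.0 0.0 55.0 0 0 0.00 1
```

>>> send_rows(
  deltas="0 0 -50 0 0 0 1; 0 0 -50 0 0 0 1; -35 -34 -9 0 0 0 1; -35 -34 -9 0 0 0 1; -35 -34 -9 0 0 0 1; -31 -43 0 0 0 -0.5 1; -31 -43 0 0 0 -0.5 1; -31 -43 0 0 0 -0.5 1; -31 -43 0 0 0 -0.5 1",
)

```text
time: 2.33
position: [0.3508, 0.2325, 0.4195]
tool_rot: [0.182, 0.983, 0.0, 0.001]
ft_force: [0.1, 0.5, 0.2]
grip_width: 0.0873
grip_force: 0.0
```

>>> send_rows(
  deltas="-30 -44 0 0 0 -0.5 1; -30 -44 0 0 0 -0.5 1; -22 -42 0 0 0 -1.5 1; -21 -43 0 0 0 -1.5 1; -20 -44 0 0 0 -1.5 1; -19 -44 0 0 0 -1.5 1; 0 0 0 0 0 0 1",
)

```text
time: 3.2
position: [0.4015, -0.0621, 0.4194]
tool_rot: [0.125, 0.992, -0.0, 0.0]
ft_force: [0.3, 0.4, 0.8]
grip_width: 0.0868
grip_force: 0.0
```

```bash
python3 - <<'E'
from h import *
plan([(400,-60,200,76,1)])
E
```

```text
at [401.5 -62.1 419.4] 75.7 tilt 0.08
-> (400, -60, 200, 76) 4
0.5 0.4 54.9 0 0 -0.08 1; 0.5 0.4 54.9 0 0 -0.08 1; 0.5 0.4 54.9 0 0 -0.08 1; 0.5 0.4 54.9 0 0 -0.08 1
```

>>> send_rows(
  deltas="0 0 55 0 0 0 1; 0 0 55 0 0 0 1; 0 0 55 0 0 0 1; 0 0 50 0 0 0 1; 0 0 50 0 0 0 1; 0 0 44 0 0 0 1; 0 0 0 0 0 0 1",
)

```text
time: 4.08
position: [0.3993, -0.0578, 0.1079]
tool_rot: [0.122, 0.993, 0.001, -0.004]
ft_force: [0.0, 0.2, -0.3]
grip_width: 0.0872
grip_force: 0.0
```

```bash
python3 - <<'E'
from h import *
c=cam('top'); save(c,'t2.png',(140,200,380,380),2.5)
c2=cam('scene'); save(c2,'s2.png',(120,140,560,470),1.8)
im=np.hstack([cv2.imread('pics/t2.png'),cv2.resize(cv2.imread('pics/s2.png'),(600,450))]); cv2.imwrite('pics/ts2.png',cv2.resize(im,(800,300),interpolation=cv2.INTER_AREA))
r=robot.cut_out('top','padlock_mid'); print([(x['p'],x['box']) for x in r][:1])
plan([(435,-26,110,76,1),(435,-26,73,76,1)])
E
```

```text
[(0.85, [228.5, 309.1, 253.1, 328.3])]
at [401.6 -59.1 111.6] 76.0 tilt 0.14
-> (435, -26, 110, 76) 1
-24.4 40.2 1.6 0 0 0.02 1
-> (435, -26, 73, 76) 1
0.0 0.0 37.0 0 0 0.00 1
```

View pics/ts2.png

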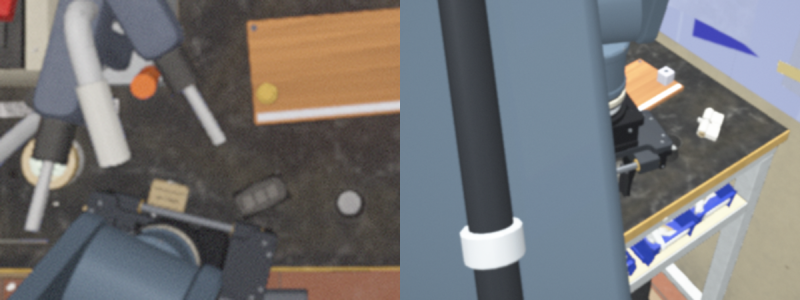

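The gripper body is wide and flat, with the round flange above it. I'll check its clearance to the pipe numerically using the depth cloud shifted to the grasp pose.

```bash
python3 - <<'E'
from h import *
from scipy.spatial import cKDTree
C=[pts(cam(n),np.ones((480,640),bool)) for n in ('top','scene')]
P=np.vstack(C)
# robot cloud: x<.47,y in -.2..0.06 , exclude obstacle (static, x>.43&y>0.02 z.23-.28 / x>.47)
m=(P[:,2]>.1)&(P[:,1]<.09)&(P[:,1]>-.2)&(P[:,0]>.2)&(P[:,0]<.47)
Q=P[m]
O=P[(P[:,2]>.12)&(P[:,1]<.13)&(P[:,1]>-.2)&(((P[:,0]>.47)&(P[:,0]<.7))|((P[:,0]>.43)&(P[:,1]>.02)&(P[:,2]<.27)))]
R_=Q[~((Q[:,0]>.43)&(Q[:,1]>.02))]
for z0 in np.arange(.1,.6,.02):
    s=R_[abs(R_[:,2]-z0)<.01]
    if len(s): print(round(z0,2),len(s),'x',s[:,0].min().round(3),s[:,0].max().round(3),'y',s[:,1].min().round(3),s[:,1].max().round(3))
print('O near',len(O))
for d in ([.033,.033,-.035],[.026,.035,-.035],[.02,.03,-.035]):
    t=cKDTree(O); dd,i=t.query(R_+d); k=dd.argsort()[:400:100]
    print(d,[(round(dd[j],3),(R_[j]+d).round(3),O[i[j]].round(3)) for j in k])
E
```

```text
0.1 35 x 0.38 0.42 y -0.109 -0.013
0.12 797 x 0.345 0.456 y -0.152 0.012
0.14 1156 x 0.343 0.457 y -0.158 0.018
0.16 2938 x 0.342 0.457 y -0.159 0.02
0.18 284 x 0.367 0.409 y -0.113 -0.07
0.2 340 x 0.354 0.439 y -0.116 -0.056
0.22 1222 x 0.354 0.438 y -0.116 -0.035
0.24 307 x 0.365 0.435 y -0.095 -0.046
0.26 476 x 0.365 0.435 y -0.095 -0.049
0.28 459 x 0.367 0.442 y -0.091 -0.035
0.3 500 x 0.364 0.436 y -0.091 -0.046
0.32 714 x 0.344 0.447 y -0.105 -0.037
0.34 1266 x 0.338 0.459 y -0.126 -0.005
0.36 2905 x 0.331 0.459 y -0.126 -0.002
0.38 6660 x 0.323 0.453 y -0.124 -0.001
0.4 1645 x 0.316 0.445 y -0.12 -0.004
0.42 1547 x 0.309 0.436 y -0.116 -0.006
0.44 1683 x 0.302 0.428 y -0.113 -0.004
0.46 3006 x 0.298 0.419 y -0.108 0.001
0.48 6552 x 0.295 0.412 y -0.105 0.01
0.5 3251 x 0.305 0.402 y -0.101 0.016
0.52 1259 x 0.347 0.391 y -0.08 -0.011
0.54 860 x 0.356 0.389 y -0.079 -0.009
0.56 920 x 0.365 0.391 y -0.076 -0.007
0.58 914 x 0.373 0.394 y -0.071 0.001
O near 14272
[0.033, 0.033, -0.035] [(np.float64(0.014), array([ 0.475, -0.005,  0.247]), array([ 0.487, -0.012,  0.25 ])), (np.floa
[... 256 characters left out ...]
-0.035] [(np.float64(0.021), array([0.464, 0.025, 0.122]), array([0.457, 0.02 , 0.142])), (np.float64(0.026), array([ 0.463, -0.003,  0.248]), array([ 0.487, -0.012,  0.25 ])), (np.float64(0.03), array([ 0.459, -0.028,  0.251]), array([ 0.487, -0.019,  0.252])), (np.float64(0.033), array([ 0.461, -0.021,  0.275]), array([ 0.487, -0.017,  0.255]))]
[0.02, 0.03, -0.035] [(np.float64(0.019), array([0.458, 0.02 , 0.122]), array([0.457, 0.02 , 0.142])), (np.float64(0.026), array([0.451, 0.008, 0.12 ]), array([0.457, 0.02 , 0.142])), (np.float64(0.03), array([0.449, 0.031, 0.116]), array([0.457, 0.02 , 0.142])), (np.float64(0.032), array([ 0.455, -0.021,  0.258]), array([ 0.487, -0.018,  0.254]))]
```

Body and flange clear the pipe by about 15 mm or more, because the body passes underneath it. Sliding in, then down and grip.

>>> send_rows(
  deltas="-12 19 0 0 0 0 1; -12 20 0 0 0 0 1; 0 0 20 0 0 0 1; 0 0 16 0 0 0 1; 0 0 0 0 0 0 1",
  newtons=25,
)

```text
time: 4.95
position: [0.4341, -0.0273, 0.0753]
tool_rot: [0.122, 0.993, -0.0, 0.001]
ft_force: [0.2, 0.2, 0.2]
grip_width: 0.0871
grip_force: 0.0
```

```bash
python3 - <<'E'
from h import *
plan([(431,-25,73,76,1)])
c=cam('top'); save(c,'t3.png',(150,240,350,380),4)
E
```

```text
at [434.1 -27.3  75.3] 76.0 tilt 0.1
-> (431, -25, 73, 76) 1
3.5 1.5 2.3 0 0 -0.01 1
```

View pics/t3.png

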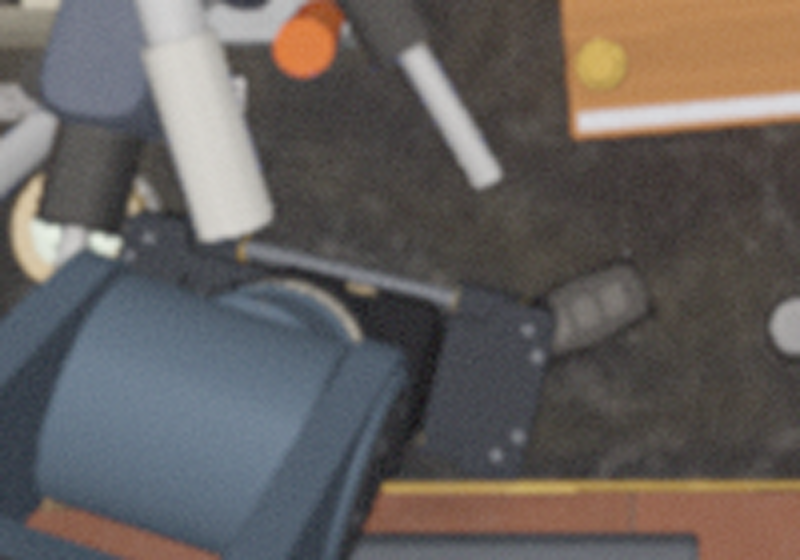

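The picture shows the gripper straddling the padlock, just short of the pipe end at (235,235), with no contact. Closing.

>>> send_rows(
  deltas="2 1 2 0 0 0 1; 0 0 0 0 0 0 0; 0 0 0 0 0 0 0; 0 0 0 0 0 0 0; 0 0 0 0 0 0 0; 0 0 0 0 0 0 0; 0 0 0 0 0 0 0",
  newtons=30,
)

```text
time: 5.88
position: [0.4319, -0.0257, 0.0722]
tool_rot: [0.122, 0.993, 0.0, -0.0]
ft_force: [1.6, 0.4, -1.0]
grip_width: 0.0415
grip_force: 30.0
```

```bash
python3 - <<'E'
from h import *
t=B(0,32.5); print(t)
plan([(431,-25,85,76,0),(400,-60,100,76,0),(410,-216,150,40,0),(440,-216,150,4.5,0),(t[0],t[1],150,4.5,0),(t[0],t[1],92,4.5,0)])
E
```

```text
[ 559.35007939 -216.20018665]
at [431.9 -25.7  72.2] 76.0 tilt 0.01
-> (431, -25, 85, 76) 1
1.0 0.5 -12.8 0 0 -0.02 0
-> (400, -60, 100, 76) 1
21.6 -41.5 -15.0 0 0 0.00 0
-> (410, -216, 150, 40) 4
-11.9 -37.2 -12.5 0 0 9.00 0; -17.5 -34.9 -12.5 0 0 9.00 0; -22.8 -31.7 -12.5 0 0 9.00 0; -27.5 -27.8 -12.5 0 0 9.00 0
-> (440, -216, 150, 4.5) 4
-4.8 5.7 -0.0 0 0 8.88 0; -3.9 6.4 -0.0 0 0 8.88 0; -2.8 6.9 -0.0 0 0 8.88 0; -1.7 7.3 -0.0 0 0 8.88 0
-> (np.float64(559.350079388845), np.float64(-216.20018665367334), 150, 4.5) 3
-3.2 39.7 -0.0 0 0 -0.00 0; -3.2 39.7 -0.0 0 0 -0.00 0; -3.2 39.7 -0.0 0 0 -0.00 0
-> (np.float64(559.350079388845), np.float64(-216.20018665367334), 92, 4.5) 2
0.0 0.0 29.0 0 0 -0.00 0; 0.0 0.0 29.0 0 0 -0.00 0
```

>>> send_rows(
  deltas="0 0 -13 0 0 0 0; 11 -21 -8 0 0 0 0; 11 -21 -8 0 0 0 0; -12 -37 -12 0 0 9 0; -17 -35 -12 0 0 9 0; -23 -32 -12 0 0 9 0; -27 -28 -12 0 0 9 0; -5 6 0 0 0 9 0; -4 6 0 0 0 9 0; -3 7 0 0 0 9 0",
)

```text
time: 7.12
position: [0.4319, -0.2175, 0.1499]
tool_rot: [0.625, 0.781, -0.0, -0.0]
ft_force: [-0.6, 0.3, -2.1]
grip_width: 0.0417
grip_force: 30.0
```

>>> send_rows(
  deltas="-2 7 0 0 0 8.5 0; -3 40 0 0 0 0 0; -3 40 0 0 0 0 0; -3 35 0 0 0 0 0; 0 0 0 0 0 0 0; 0 0 0 0 0 0 0",
)

```text
time: 7.88
position: [0.5535, -0.2172, 0.1492]
tool_rot: [0.679, 0.734, -0.0, -0.001]
ft_force: [-0.7, 1.0, -2.7]
grip_width: 0.0418
grip_force: 30.0
```

```bash
python3 - <<'E'
from h import *
t=B(0,32.5)
plan([(t[0],t[1],92,4.5,0)])
for n in ['scene','top']:
    c=cam(n); r=robot.cut_out(n,'padlock_mid')[:1]
    for x in r:
        P=pts(c,x['region']); print(n,x['p'],np.median(P,0).round(3),len(P),P.min(0).round(3),P.max(0).round(3))
E
```

```text
at [ 553.5 -217.2  149.2] 4.5 tilt 0.15
-> (np.float64(559.350079388845), np.float64(-216.20018665367334), 92, 4.5) 2
0.3 2.9 28.6 0 0 0.00 0; 0.3 2.9 28.6 0 0 0.00 0
top 0.46 [ 0.436 -0.339  0.011] 638 [ 0.407 -0.374 -0.004] [ 0.464 -0.306  0.019]
```

>>> send_rows(
  deltas="0 3 28 0 0 0 0; 0 3 27 0 0 0 0; 0 0 0 0 0 0 0; 0 0 5 0 0 0 0; 0 0 3 0 0 0 0; 0 0 0 0 0 0 0",
)

```text
time: 8.82
position: [0.5609, -0.2176, 0.0868]
tool_rot: [0.679, 0.734, 0.0, 0.0]
ft_force: [-0.2, 0.5, -1.9]
grip_width: 0.0415
grip_force: 30.0
```

```bash
python3 - <<'E'
from h import *
t=B(0,32.5)
plan([(t[0],t[1],83,4.5,0)])
c=cam('top'); c=cam('top'); print(robot.get_obs()['position'],robot.get_obs()['ft_force'])
c=cam('scene'); save(c,'s4.png',(260,180,500,340),3.3)
E
```

```text
at [ 560.9 -217.6   86.8] 4.5 tilt 0.05
-> (np.float64(559.350079388845), np.float64(-216.20018665367334), 83, 4.5) 1
1.5 -1.5 3.8 0 0 -0.02 0
[ 0.56097042 -0.21753479  0.08675979] [ 0.32059674 -0.5948167  -1.79116122]
```

View pics/s4.png

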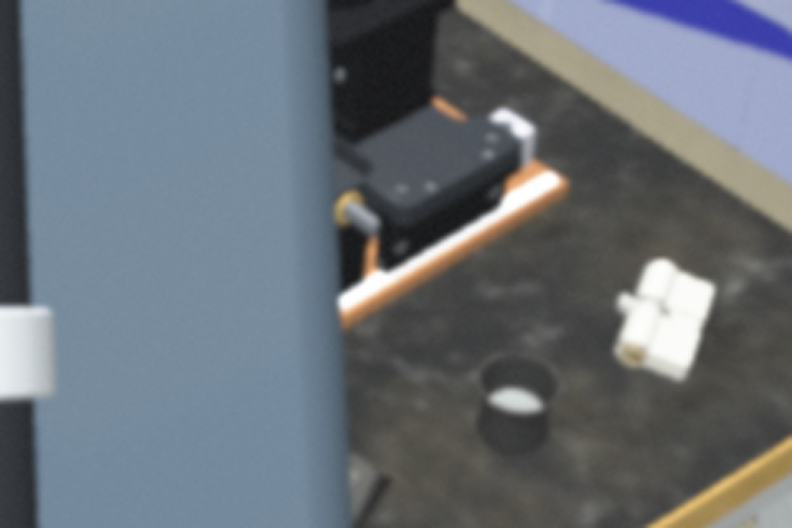

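The arm hides the padlock here, and only the gripper over the board's row is visible. I'll lower by feel.

>>> send_rows(
  deltas="1.5 -1.5 1.5 0 0 0 0; 0 0 1.5 0 0 0 0; 0 0 0 0 0 0 0; 0 0 0 0 0 0 0",
)

```text
time: 9.48
position: [0.5592, -0.2161, 0.0832]
tool_rot: [0.679, 0.734, -0.0, 0.0]
ft_force: [0.6, 0.6, -1.8]
grip_width: 0.042
grip_force: 30.0
```

>>> send_rows(
  deltas="0 0 1 0 0 0 0; 0 0 0.7 0 0 0 0; 0 0 0 0 0 0 0",
)

```text
time: 9.85
position: [0.5593, -0.2161, 0.0822]
tool_rot: [0.679, 0.734, 0.0, 0.0]
ft_force: [-1.5, 0.7, 5.0]
grip_width: 0.0421
grip_force: 30.0
```

>>> send_rows(
  deltas="0 0 0 0 0 0 0.7; 0 0 0 0 0 0 0.7; 0 0 0 0 0 0 0.7; 0 0 -20 0 0 0 0.7; 0 0 -45 0 0 0 1; 0 -55 0 0 0 0 1; 0 -55 0 0 0 0 1; 0 -20 0 0 0 0 1; 0 0 0 0 0 0 1",
)

```text
time: 10.98
position: [0.4287, -0.2264, 0.1477]
tool_rot: [0.68, 0.734, 0.0, 0.0]
ft_force: [0.3, 0.0, -0.4]
grip_width: 0.0866
grip_force: 0.0
```

```bash
cat > m.py <<'E'
from h import *
import sys
def meas(n,th,zlo=.005,dz=.006):
    c=cam(n)
    for x in robot.cut_out(n,th)[:1]:
        P=pts(c,x['region']); P=P[P[:,2]>zlo]; z=np.percentile(P[:,2],90); T=P[(P[:,2]>z-dz)&(P[:,2]<z+.004)]
        (cx,cy),(w,h),a=cv2.minAreaRect((T[:,:2]*1000).astype(np.float32))
        d=np.array([cx,cy])-ROW; print(n,th,round(x['p'],2),'ztop',round(z,4),'rect',np.round([cx,cy,w,h,a],1),'rowframe',np.round([d@XB,d@YB],1))
if __name__=='__main__':
    for th in sys.argv[1:]:
        for n in ('top','scene'): meas(n,th)
E
python3 - <<'E'
from h import *
from m import meas
meas('top','padlock_mid',.013); meas('scene','padlock_mid',.013);meas('top','cylinder_mid'); meas('scene','cylinder_mid')
c=cam('top'); save(c,'t5.png',(280,195,440,340),4)
plan([(430,-324,120,30,1),(430,-324,74,30,1)])
E
```

```text
top padlock_mid 0.82 ztop 0.0263 rect [ 556.5 -206.5   41.6   64.9    5.1] rowframe [-2.1 42.4]
scene padlock_mid 0.33 ztop 0.0304 rect [ 429.3 -234.2   37.4   37.8    3.8] rowframe [-131.    24.7]
scene cylinder_mid 0.68 ztop 0.098 rect [ 475.7 -232.2    1.1    2.3   16.2] rowframe [-84.7  23.1]
at [ 430.1 -226.1  146.4] 4.5 tilt 0.01
-> (430, -324, 120, 30) 3
-32.5 -2.6 8.8 0 0 -8.49 1; -31.8 -7.4 8.8 0 0 -8.49 1; -30.3 -12.0 8.8 0 0 -8.49 1
-> (430, -324, 74, 30) 1
0.0 0.0 46.0 0 0 0.00 1
```

View pics/t5.png

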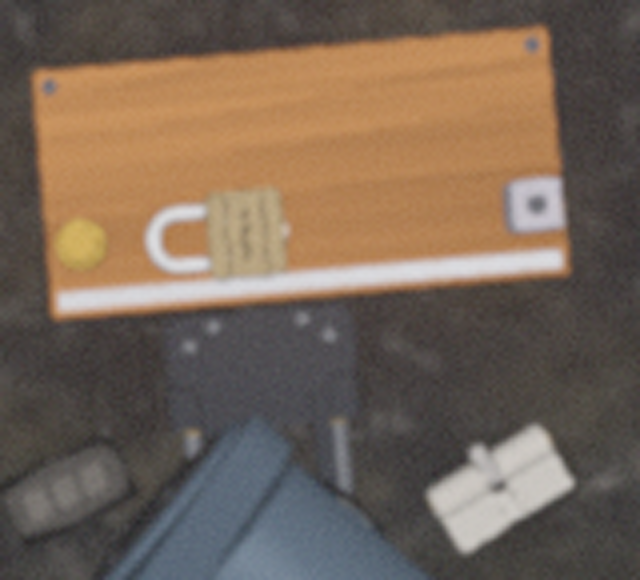

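The padlock is on the row between the stops: body (247,232), shackle towards the round stop, about 2 mm in front of the line. Now the cylinder, gripped off-centre to stay clear of the cam.

```bash
python3 - <<'E'
from h import *
plan([(428.5,-325,130,30.5,1),(428.5,-325,74,30.5,1)])
E
```

```text
at [ 430.1 -226.1  146.4] 4.5 tilt 0.01
-> (428.5, -325, 130, 30.5) 3
-32.8 -3.1 5.5 0 0 -8.66 1; -32.0 -8.0 5.5 0 0 -8.66 1; -30.4 -12.8 5.5 0 0 -8.66 1
-> (428.5, -325, 74, 30.5) 2
0.0 0.0 28.0 0 0 -0.00 1; 0.0 0.0 28.0 0 0 -0.00 1
```

>>> send_rows(
  deltas="-32.5 -3 5 0 0 -8.7 1; -32 -8 5 0 0 -8.7 1; -30 -13 6 0 0 -8.6 1; 0 0 0 0 0 0 1",
)

```text
time: 11.92
position: [0.4283, -0.327, 0.1302]
tool_rot: [0.498, 0.867, -0.0, 0.001]
ft_force: [0.3, -0.0, 0.8]
grip_width: 0.0871
grip_force: 0.0
```

```bash
python3 - <<'E'
from h import *
plan([(428.5,-325,73,30.5,1)])
E
```

```text
at [ 428.3 -327.   130.2] 30.3 tilt 0.12
-> (428.5, -325, 73, 30.5) 2
0.8 0.6 28.6 0 0 -0.09 1; 0.8 0.6 28.6 0 0 -0.09 1
```

>>> send_rows(
  deltas="1 0.5 28.5 0 0 0 1; 0.7 0.5 28.5 0 0 0 1; 0 0 0 0 0 0 1; 0 0 0 0 0 0 0; 0 0 0 0 0 0 0; 0 0 0 0 0 0 0; 0 0 0 0 0 0 0; 0 0 0 0 0 0 0; 0 0 0 0 0 0 0",
  newtons=35,
)

```text
time: 13.05
position: [0.4277, -0.3225, 0.0736]
tool_rot: [0.496, 0.868, -0.0, -0.0]
ft_force: [-1.3, -0.8, 0.6]
grip_width: 0.0348
grip_force: 0.5
```

```bash
python3 - <<'E'
from h import *
t=B(1.5,-26.5)
plan([(428.5,-325,150,30.5,0),(440,-290,150,4.5,0),(*t,150,4.5,0),(*t,92,4.5,0)])
E
```

```text
at [ 427.7 -322.5   73.6] 30.5 tilt 0.01
-> (428.5, -325, 150, 30.5) 2
-1.3 -0.3 -38.2 0 0 -0.01 0; -1.3 -0.3 -38.2 0 0 -0.01 0
-> (440, -290, 150, 4.5) 3
8.1 9.2 -0.0 0 0 8.67 0; 9.4 7.9 -0.0 0 0 8.67 0; 10.5 6.4 -0.0 0 0 8.67 0
-> (np.float64(565.4745420373876), np.float64(-274.9006207003361), 150, 4.5) 3
1.7 42.1 -0.0 0 0 -0.00 0; 1.7 42.1 -0.0 0 0 -0.00 0; 1.7 42.1 -0.0 0 0 -0.00 0
-> (np.float64(565.4745420373876), np.float64(-274.9006207003361), 92, 4.5) 2
0.0 0.0 29.0 0 0 -0.00 0; 0.0 0.0 29.0 0 0 -0.00 0
```

>>> send_rows(
  deltas="0 0 0 0 0 0 0; 0 0 0 0 0 0 0; 0 0 -38 0 0 0 0; 0 0 -38 0 0 0 0; 8 9 0 0 0 8.7 0; 9 8 0 0 0 8.7 0; 11 6 0 0 0 8.6 0; 2 42 0 0 0 0 0; 2 42 0 0 0 0 0; 2 40 0 0 0 0 0",
)

```text
time: 14.3
position: [0.5631, -0.2715, 0.1491]
tool_rot: [0.679, 0.734, -0.0, -0.0]
ft_force: [-0.3, -0.6, -1.2]
grip_width: 0.0329
grip_force: 35.0
```

>>> send_rows(
  deltas="0 0 0 0 0 0 0; 0 0 0 0 0 0 0",
)

```text
time: 14.55
position: [0.561, -0.2713, 0.1487]
tool_rot: [0.679, 0.734, -0.0, -0.001]
ft_force: [-0.5, 1.7, -1.2]
grip_width: 0.0327
grip_force: 35.0
```

```bash
python3 - <<'E'
from h import *
t=B(1.5,-24.5)
plan([(*t,95,4.5,0)])
c=cam('scene'); save(c,'s6.png',(260,150,500,330),3.3)
E
```

```text
at [ 561.  -271.3  148.7] 4.5 tilt 0.17
-> (np.float64(565.3176238459318), np.float64(-272.90678603286983), 95, 4.5) 1
-2.0 4.2 53.7 0 0 0.01 0
```

View pics/s6.png

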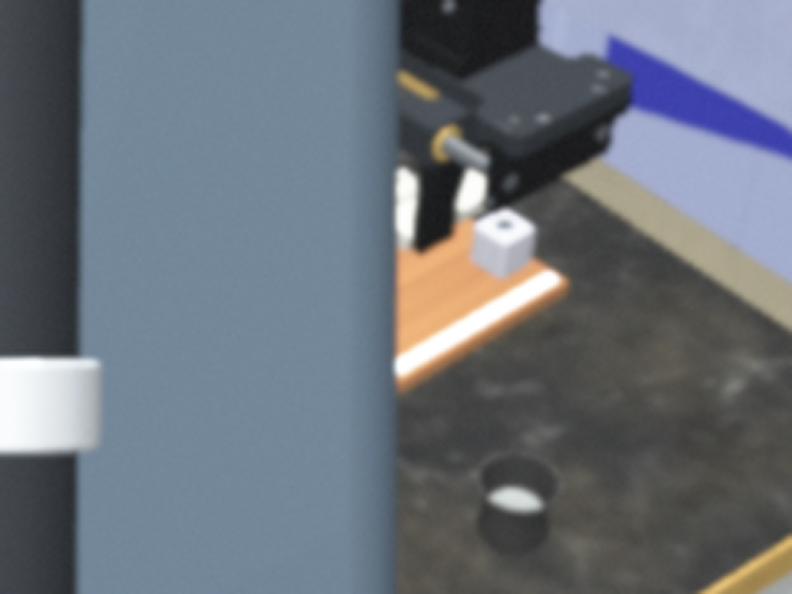

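The picture shows the cylinder held in the fingers at (440,200), roughly level, left of the square stop. Lowering.

>>> send_rows(
  deltas="-2 4 28 0 0 0 0; 0 0 27 0 0 0 0; 0 0 5 0 0 0 0; 0 0 0 0 0 0 0; 0 0 0 0 0 0 0",
)

```text
time: 15.22
position: [0.5665, -0.2742, 0.0907]
tool_rot: [0.679, 0.734, 0.0, 0.001]
ft_force: [0.1, 0.6, -1.4]
grip_width: 0.0329
grip_force: 35.0
```

```bash
python3 - <<'E'
from h import *
t=B(1.5,-24.5)
plan([(*t,84,4.5,0)])
E
```

```text
at [ 566.5 -274.2   90.7] 4.5 tilt 0.11
-> (np.float64(565.3176238459318), np.float64(-272.90678603286983), 84, 4.5) 1
1.4 -1.1 6.7 0 0 -0.04 0
```

>>> send_rows(
  deltas="1 -1 3 0 0 0 0; 0 0 2.5 0 0 0 0; 0 0 1 0 0 0 0; 0 0 0 0 0 0 0; 0 0 0 0 0 0 0",
)

```text
time: 15.85
position: [0.5651, -0.2727, 0.0836]
tool_rot: [0.679, 0.734, -0.0, -0.0]
ft_force: [-1.0, 1.2, 5.6]
grip_width: 0.0327
grip_force: 35.0
```

>>> send_rows(
  deltas="0 0 0 0 0 0 0.6; 0 0 0 0 0 0 0.6; 0 0 0 0 0 0 0.6; 0 0 -20 0 0 0 0.6; 0 0 -45 0 0 0 1; 0 -55 0 0 0 0 1; 0 -55 0 0 0 0 1; 0 -20 0 0 0 0 1; 0 0 0 0 0 0 1",
)

```text
time: 16.98
position: [0.4347, -0.2832, 0.1493]
tool_rot: [0.68, 0.733, 0.0, 0.0]
ft_force: [0.7, -0.7, -0.5]
grip_width: 0.0856
grip_force: 0.0
```

```bash
python3 - <<'E'
from h import *
from m import meas
meas('top','cylinder_mid',.02,.009);meas('top','padlock_mid',.013);meas('top','fob_mid');meas('scene','fob_mid')
c=cam('top'); save(c,'t7.png',(270,195,440,340),4)
E
```

```text
top cylinder_mid 0.84 ztop 0.0266 rect [ 567.3 -293.1   37.6   63.2    5.6] rowframe [  1.9 -44.8]
top padlock_mid 0.96 ztop 0.0263 rect [ 557.9 -207.2   59.    41.7   89.9] rowframe [-0.7 41.6]
top fob_mid 0.86 ztop 0.0154 rect [ 436.4 -133.7   33.2   61.4   26.2] rowframe [-116.1  124.4]
```

View pics/t7.png

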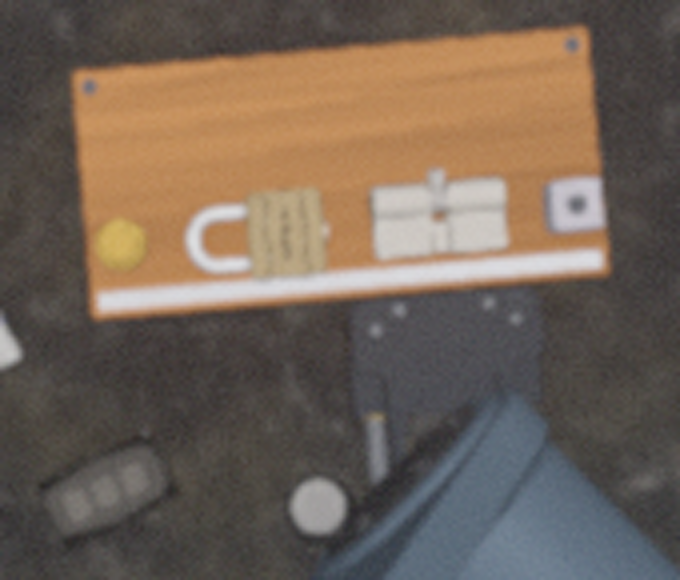

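The cylinder sits in line between padlock and square stop, cam to the back (437,180), with gaps of about 20/21/18 mm. Next is the fob at (105,490), approached low because of the overhanging rod.

```bash
python3 - <<'E'
from h import *
plan([(400,-180,150,26.2,1),(400,-180,95,26.2,1),(443.8,-149,95,26.2,1),(443.8,-149,73,26.2,1)])
E
```

```text
at [ 436.1 -282.8  147.9] 4.5 tilt 0.01
-> (400, -180, 150, 26.2) 3
35.1 -9.3 -0.7 0 0 -7.22 1; 36.0 -4.8 -0.7 0 0 -7.22 1; 36.3 -0.2 -0.7 0 0 -7.22 1
-> (400, -180, 95, 26.2) 1
0.0 0.0 55.0 0 0 -0.00 1
-> (443.8, -149, 95, 26.2) 1
8.5 53.0 -0.0 0 0 -0.00 1
-> (443.8, -149, 73, 26.2) 1
0.0 0.0 22.0 0 0 -0.00 1
```

>>> send_rows(
  deltas="35 -9 -1 0 0 -7.2 1; 36 -5 -1 0 0 -7.2 1; 36 0 0 0 0 -7.2 1; 0 0 27 0 0 0 1; 0 0 28 0 0 0 1; 0 0 0 0 0 0 1; 4 26 0 0 0 0 1; 4 27 0 0 0 0 1; 0 0 0 0 0 0 1; 0 0 0 0 0 0 1",
  newtons=15,
)

```text
time: 18.68
position: [0.4437, -0.15, 0.0956]
tool_rot: [0.529, 0.849, -0.0, 0.0]
ft_force: [-0.6, 0.4, 0.5]
grip_width: 0.0869
grip_force: 0.0
```

```bash
python3 - <<'E'
from h import *
plan([(443.8,-149,73,26.2,1)])
E
```

```text
at [ 443.7 -150.    95.6] 26.1 tilt 0.01
-> (443.8, -149, 73, 26.2) 1
0.9 0.5 22.6 0 0 -0.10 1
```

>>> send_rows(
  deltas="1 0.5 22.5 0 0 0 1; 0 0 0 0 0 0 1; 0 0 0 0 0 0 0; 0 0 0 0 0 0 0; 0 0 0 0 0 0 0; 0 0 0 0 0 0 0; 0 0 0 0 0 0 0; 0 0 0 0 0 0 0; 0 0 0 0 0 0 0; 0 0 0 0 0 0 0",
)

```text
time: 19.92
position: [0.4441, -0.1488, 0.0726]
tool_rot: [0.529, 0.848, 0.0, 0.0]
ft_force: [-0.9, 0.3, 0.3]
grip_width: 0.0336
grip_force: 14.9
```

```bash
python3 - <<'E'
from h import *
t=B(60,-61.8); print(t)
plan([(443.8,-149,88,26.2,0),(400,-200,100,26.2,0),(430,-305,180,4.8,0),(*t,180,4.8,0)])
E
```

```text
[ 626.56381214 -305.50194548]
at [ 444.1 -148.8   72.6] 26.1 tilt 0.0
-> (443.8, -149, 88, 26.2) 1
-0.0 -0.4 -15.4 0 0 -0.12 0
-> (400, -200, 100, 26.2) 2
-13.2 -30.9 -6.0 0 0 -0.00 0; -13.2 -30.9 -6.0 0 0 -0.00 0
-> (430, -305, 180, 4.8) 3
-35.8 -6.5 -26.7 0 0 7.13 0; -36.3 -2.0 -26.7 0 0 7.13 0; -36.3 2.5 -26.7 0 0 7.13 0
-> (np.float64(626.5638121399685), np.float64(-305.5019454810366), 180, 4.8) 4
-4.2 49.0 -0.0 0 0 -0.00 0; -4.2 49.0 -0.0 0 0 -0.00 0; -4.2 49.0 -0.0 0 0 -0.00 0; -4.2 49.0 -0.0 0 0 -0.00 0
```

>>> send_rows(
  deltas="0 0 -15 0 0 0 0; -10 -27 -6 0 0 0 0; -10 -27 -6 0 0 0 0; 0 0 -40 0 0 0 0; 0 0 -40 0 0 0 0; -41 -8 0 0 0 7.1 0; -42 -3 0 0 0 7.1 0; -40 3 0 0 0 7.1 0; -4 49 0 0 0 0 0; -4 49 0 0 0 0 0",
)

```text
time: 21.18
position: [0.5361, -0.3108, 0.1806]
tool_rot: [0.678, 0.735, -0.0, 0.0]
ft_force: [0.3, -0.4, -0.6]
grip_width: 0.034
grip_force: 14.9
```

>>> send_rows(
  deltas="-4 49 0 0 0 0 0; 0 30 0 0 0 0 0; 0 0 0 0 0 0 0; 0 0 0 0 0 0 0",
)

```text
time: 21.68
position: [0.6133, -0.3068, 0.1797]
tool_rot: [0.677, 0.736, -0.0, -0.001]
ft_force: [-1.3, -0.4, -0.8]
grip_width: 0.0336
grip_force: 14.9
```

```bash
python3 - <<'E'
from h import *
t=B(60,-61.8)
plan([(*t,100,4.8,0)])
c=cam('scene'); save(c,'s8.png',(260,120,500,300),3.3)
E
```

```text
at [ 613.3 -306.8  179.7] 4.8 tilt 0.12
-> (np.float64(626.5638121399685), np.float64(-305.5019454810366), 100, 4.8) 2
0.1 6.6 39.8 0 0 -0.00 0; 0.1 6.6 39.8 0 0 -0.00 0
```

View pics/s8.png

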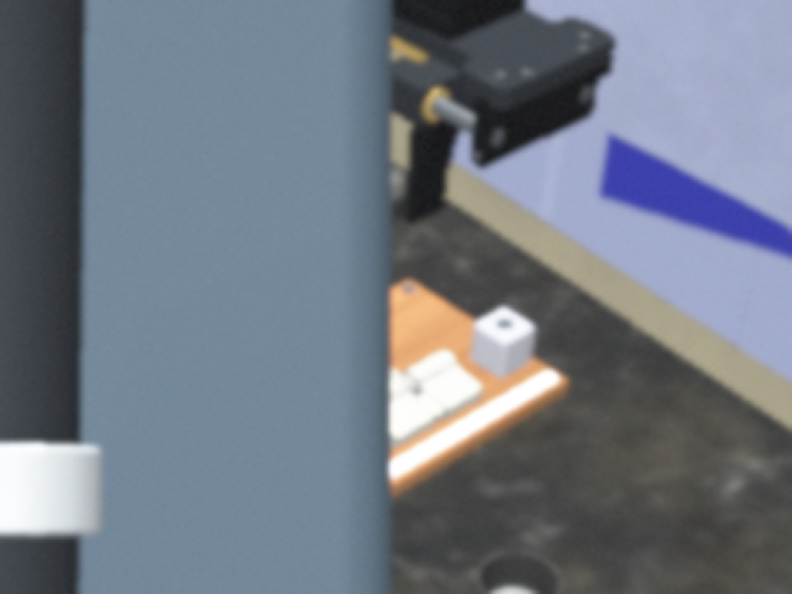

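The fob is gripped above the back of the board (it is mostly hidden) and the cylinder lies undisturbed. Lowering.

>>> send_rows(
  deltas="0 6.5 40 0 0 0 0; 0 6.5 40 0 0 0 0; 0 0 0 0 0 0 0; 0 0 8 0 0 0 0; 0 0 0 0 0 0 0; 0 0 0 0 0 0 0",
)

```text
time: 22.48
position: [0.628, -0.3067, 0.0931]
tool_rot: [0.677, 0.736, 0.0, 0.001]
ft_force: [0.1, 0.4, -0.6]
grip_width: 0.0341
grip_force: 14.9
```

```bash
python3 - <<'E'
from h import *
t=B(60,-61.8)
plan([(*t,83,4.8,0)])
E
```

```text
at [ 628.  -306.7   93.1] 4.8 tilt 0.13
-> (np.float64(626.5638121399685), np.float64(-305.5019454810366), 83, 4.8) 1
1.3 -1.3 10.1 0 0 -0.03 0
```

>>> send_rows(
  deltas="1.5 -1 5 0 0 0 0; 0 0 3 0 0 0 0; 0 0 1.5 0 0 0 0; 0 0 0.6 0 0 0 0; 0 0 0 0 0 0 0; 0 0 0 0 0 0 0",
)

```text
time: 23.22
position: [0.6262, -0.3046, 0.0826]
tool_rot: [0.677, 0.736, -0.0, -0.0]
ft_force: [-3.4, 1.4, 6.3]
grip_width: 0.0338
grip_force: 14.9
```

>>> send_rows(
  deltas="0 0 0 0 0 0 0.48; 0 0 0 0 0 0 0.48; 0 0 0 0 0 0 0.48; 0 0 -12 0 0 0 0.48; 0 0 -25 0 0 0 0.48; 0 0 -40 0 0 0 0.48; 0 -60 -15 0 0 0 1; 0 -60 0 0 0 0 1; 0 -50 0 0 0 0 1; 0 -25 0 0 0 0 1",
)

```text
time: 24.48
position: [0.4297, -0.3209, 0.1744]
tool_rot: [0.678, 0.735, -0.0, -0.0]
ft_force: [-0.6, -0.2, -0.0]
grip_width: 0.0737
grip_force: 0.0
```

```bash
python3 - <<'E'
from h import *
from m import meas
meas('top','fob_mid',.015);meas('top','cylinder_mid',.02,.009);meas('top','padlock_mid',.013);meas('top','padlock_mid',.023);meas('top','loupe_mid')
c=cam('top'); save(c,'t9.png',(270,195,440,340),4)
plan([(428.5,-234.5,150,4.5,1)])
E
```

```text
top fob_mid 0.75 ztop 0.0252 rect [ 623.  -287.2   33.3   61.2    3.4] rowframe [ 57.9 -43.3]
top padlock_mid 0.68 ztop 0.0262 rect [ 555.8 -206.3   41.1   65.     7.7] rowframe [-2.8 42.7]
top padlock_mid 0.55 ztop 0.0267 rect [ 557.9 -216.6   43.6   41.8   89.8] rowframe [-1.4 32.2]
top loupe_mid 0.82 ztop 0.0316 rect [ 427.7 -234.1   35.6   35.8   88.8] rowframe [-132.6   25. ]
at [ 432.8 -320.9  173.3] 4.8 tilt 0.01
-> (428.5, -234.5, 150, 4.5) 2
43.2 1.5 11.7 0 0 0.17 1; 43.2 1.4 11.7 0 0 0.17 1
```

View pics/t9.png

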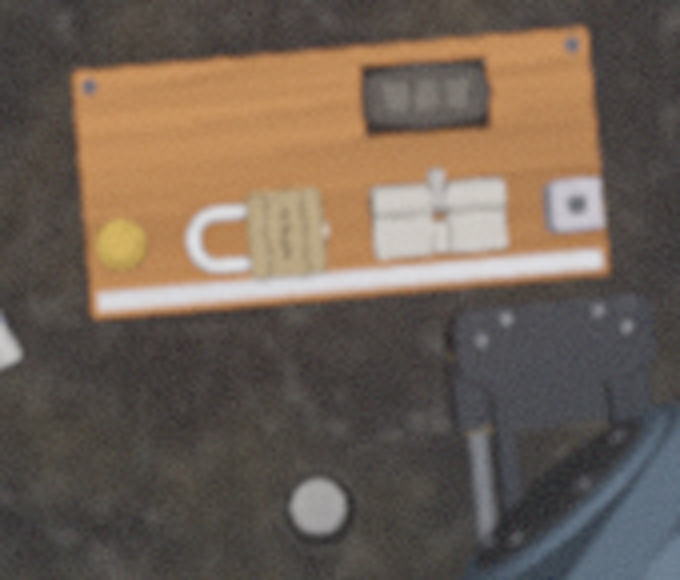

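The fob lies behind the cylinder at (425,97), parallel to it, with about 23 mm to the barrel and 17 mm to the cam. Now the loupe at (318,507).

>>> send_rows(
  deltas="43 -1 12 0 0 0 1; 43 -1 12 0 0 0 1; 0 0 0 0 0 0 1; 0 0 0 0 0 0 1",
)

```text
time: 25.52
position: [0.4239, -0.2361, 0.1496]
tool_rot: [0.677, 0.736, -0.0, 0.001]
ft_force: [0.2, -0.1, -0.2]
grip_width: 0.0866
grip_force: 0.0
```

```bash
python3 - <<'E'
from h import *
c=cam('top')
for uv in [(341.75,253.25),(270+318/4,195+507/4)]:
  for z in (.025,.031):
    C=c['R'].T@-c['t']; d=c['R'].T@np.array([(uv[0]-c['cx'])/c['f'],(uv[1]-c['cy'])/c['f'],1]); p=C+d*(z-C[2])/d[2]
    print(uv,z,(p*1000).round(1), 'row',((p[:2]*1000-ROW)@np.c_[XB,YB]).round(1))
plan([(428.5,-234.5,73,4.8,1)])
E
```

```text
(341.75, 253.25) 0.025 [ 557.4 -220.9   25. ] row [-2.3 27.9]
(341.75, 253.25) 0.031 [ 557.2 -220.8   31. ] row [-2.5 28.1]
(349.5, 321.75) 0.025 [ 428.4 -234.4   25. ] row [-132.    24.7]
(349.5, 321.75) 0.031 [ 429.1 -234.1   31. ] row [-131.3   24.9]
at [ 424.  -236.7  149.8] 4.8 tilt 0.15
-> (428.5, -234.5, 73, 4.8) 2
0.9 2.3 38.4 0 0 -0.01 1; 0.9 2.3 38.4 0 0 -0.01 1
```

>>> send_rows(
  deltas="1.2 3 38 0 0 0 1; 1.2 2.5 38 0 0 0 1; 0 0 0 0 0 0 1; 0 0 0 0 0 0 1",
  newtons=15,
)

```text
time: 26.08
position: [0.4287, -0.2339, 0.0734]
tool_rot: [0.677, 0.736, -0.0, 0.001]
ft_force: [0.1, -0.5, 0.4]
grip_width: 0.0872
grip_force: 0.0
```

>>> send_rows(
  deltas="0 0 0 0 0 0 0; 0 0 0 0 0 0 0; 0 0 0 0 0 0 0; 0 0 0 0 0 0 0; 0 0 0 0 0 0 0; 0 0 0 0 0 0 0; 0 0 0 0 0 0 0; 0 0 0 0 0 0 0",
)

```text
time: 27.08
position: [0.4283, -0.2327, 0.0735]
tool_rot: [0.677, 0.736, 0.0, 0.0]
ft_force: [0.1, 0.1, 0.7]
grip_width: 0.0352
grip_force: 14.9
```

```bash
python3 - <<'E'
from h import *
plan([(429.5,-234.5,150,4.5,0),(559,-221,150,4.5,0)])
E
```

```text
at [ 428.3 -232.7   73.5] 4.8 tilt 0.01
-> (429.5, -234.5, 150, 4.5) 2
-1.0 0.5 -38.3 0 0 0.14 0; -0.9 0.5 -38.3 0 0 0.14 0
-> (559, -221, 150, 4.5) 3
1.1 43.4 -0.0 0 0 -0.00 0; 1.1 43.4 -0.0 0 0 -0.00 0; 1.1 43.4 -0.0 0 0 -0.00 0
```

>>> send_rows(
  deltas="0 0 -40 0 0 0 0; 0 0 -38 0 0 0 0; 1 43 0 0 0 0 0; 1 43 0 0 0 0 0; 1 43 0 0 0 0 0; 0 0 0 0 0 0 0; 0 0 0 0 0 0 0",
)

```text
time: 27.95
position: [0.5553, -0.2183, 0.1508]
tool_rot: [0.677, 0.736, -0.0, -0.001]
ft_force: [-0.7, 0.1, 0.2]
grip_width: 0.0354
grip_force: 14.9
```

```bash
python3 - <<'E'
from h import *
plan([(559,-219.5,105,4.5,0)])
E
```

```text
at [ 555.3 -218.3  150.8] 4.8 tilt 0.16
-> (559, -219.5, 105, 4.5) 1
-1.5 3.6 45.8 0 0 0.31 0
```

>>> send_rows(
  deltas="-1 3 23 0 0 0 0; 0 0 22 0 0 0 0; 0 0 0 0 0 0 0; 0 0 0 0 0 0 0; 0 0 0 0 0 0 0",
)

```text
time: 28.58
position: [0.5598, -0.2201, 0.1075]
tool_rot: [0.677, 0.736, 0.0, 0.001]
ft_force: [-0.8, -0.8, -0.8]
grip_width: 0.0357
grip_force: 14.9
```

```bash
python3 - <<'E'
from h import *
plan([(559,-219.5,98.5,4.5,0)])
E
```

```text
at [ 559.8 -220.1  107.5] 4.8 tilt 0.09
-> (559, -219.5, 98.5, 4.5) 1
0.6 -0.7 9.0 0 0 0.26 0
```

>>> send_rows(
  deltas="0.6 -0.7 5 0 0 0 0; 0 0 3 0 0 0 0; 0 0 0 0 0 0 0; 0 0 0 0 0 0 0",
)

```text
time: 29.08
position: [0.5589, -0.2191, 0.0985]
tool_rot: [0.677, 0.736, -0.0, -0.0]
ft_force: [-0.2, -0.5, 0.9]
grip_width: 0.0354
grip_force: 14.8
```

>>> send_rows(
  deltas="0 0 0.8 0 0 0 0; 0 0 0 0 0 0 0; 0 0 0 0 0 0 0",
)

```text
time: 29.45
position: [0.5589, -0.2191, 0.0985]
tool_rot: [0.677, 0.736, 0.0, 0.0]
ft_force: [-1.3, 1.2, 6.5]
grip_width: 0.0355
grip_force: 14.6
```

Contact felt. Releasing gently, then backing off.

>>> send_rows(
  deltas="0 0 0 0 0 0 0.55; 0 0 0 0 0 0 0.65; 0 0 0 0 0 0 0.7; 0 0 0 0 0 0 0.7; 0 0 -15 0 0 0 0.7; 0 0 -25 0 0 0 0.7; 0 0 -45 0 0 0 0.7; 0 0 -40 0 0 0 0.7; 0 -50 0 0 0 0 0.7; 0 -55 0 0 0 0 0.7",
)

```text
time: 30.7
position: [0.454, -0.2282, 0.2244]
tool_rot: [0.676, 0.737, -0.0, 0.002]
ft_force: [-0.4, -0.2, -0.3]
grip_width: 0.0607
grip_force: 0.0
```

>>> send_rows(
  deltas="-45 -30 0 0 0 0 0.7; -45 0 0 0 0 0 0.7; 0 0 0 0 0 0 0.7",
)

```text
time: 31.08
position: [0.4324, -0.3241, 0.2242]
tool_rot: [0.678, 0.735, -0.0, 0.003]
ft_force: [-0.7, -0.4, 0.1]
grip_width: 0.0611
grip_force: 0.0
```

```bash
python3 - <<'E'
from h import *
from m import meas
meas('top','loupe_mid',.04,.01);meas('top','cylinder_mid',.02,.009);meas('top','padlock_mid',.013);meas('top','fob_mid',.015);meas('top','tape_mid');meas('top','cutter_mid',.001)
c=cam('top'); save(c,'t10.png',(280,140,440,280),3.5)
c2=cam('scene'); save(c2,'s10.png',(270,170,450,310),3.11)
im=np.hstack([cv2.resize(cv2.imread('pics/t10.png'),(400,350)),cv2.resize(cv2.imread('pics/s10.png'),(400,350))]);cv2.imwrite('pics/ts10.png',im)
print(robot.get_obs()['position'])
E
```

```text
top loupe_mid 0.59 ztop 0.0567 rect [ 557.  -220.5   36.3   36.4   44.9] rowframe [-2.7 28.4]
top cylinder_mid 0.88 ztop 0.0266 rect [ 566.9 -293.1   38.3   63.2    4.2] rowframe [  1.5 -44.8]
top padlock_mid 0.76 ztop 0.0248 rect [ 555.6 -192.9   36.6   34.5    5.5] rowframe [-1.9 56. ]
top fob_mid 0.8 ztop 0.0251 rect [ 623.3 -287.2   33.1   61.     4.8] rowframe [ 58.1 -43.3]
top tape_mid 0.79 ztop 0.0193 rect [ 720.7 -208.4   52.1   51.5   38.5] rowframe [161.4  27.6]
top cutter_mid 0.85 ztop 0.0064 rect [ 723.9 -338.2   60.8   60.2   34.5] rowframe [ 154.5 -102. ]
[ 0.4319129  -0.31993111  0.22263653]
```

View pics/ts10.png

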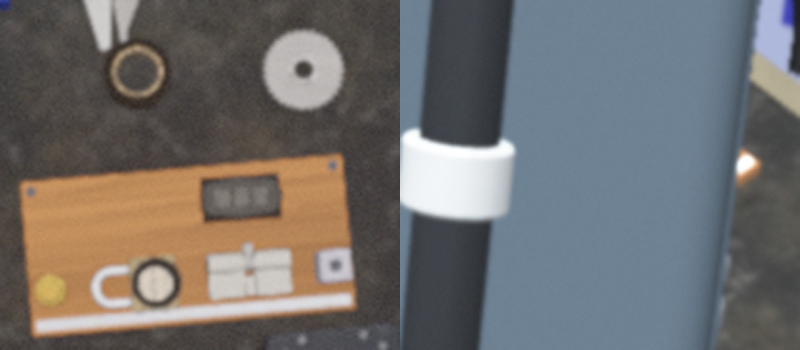

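The picture shows all the parts in place: the loupe upright on the padlock body (155,283), the cylinder (250,273), and the fob behind it (242,198). The tape and the cutter wheel have not moved. Handing in.

```bash
python3 -c "
from rig import robot
print(robot.hand_in())"
```

```text
the job is handed in; nothing more can be done
None
```

The job is handed in after about 31 s of robot time. The padlock and cylinder lie in the row with gaps of about 20, 21 and 18 mm, the car remote is parallel behind the cylinder, the loupe stands upright on the padlock's body, and the tape and cutter wheel have not moved.

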